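# Log the fittings tray and gather its nuts in the corner

## Task

Take the pen scanner from its dock, hold it upright and still for two seconds with its nose about 6 cm above the middle of the bar code label on the tray's ledge, then stand it back upright in its dock and let go. Then pick the tray up by its carrying bar, tilt it towards its guarded corner (the one with the higher walls) until all five loose nuts lie bunched in that corner, and finish while still holding it so, clear of the bench and still. Spill no nut and leave everything else on the bench alone.

Things in the scene. Friction and masses are not known exactly. Their poses are not given: they have to be found in the camera images.
- tray: Open grey plastic parts tray, 158 (x) x 118 (y) mm, walls 40 high and 4 thick, floor 4, about 0.3 kg, loose on the bench. Origin under the middle of its floor; x along its long side, z up. A carrying bar runs over its middle along x. At the middle of the +y wall a flat ledge (70 x 42 mm, top at 40) sticks out with the bar code label. Only the walls at the -x, -y corner rise higher.
- tray_handle (a point): Centre of the tray's straight carrying bar, 101 mm above the tray's underside: 16 mm wide (y), 18 mm high, 174 mm long (along x), on an upright post outside each short wall. Free space of 80 mm under the bar. Axes as the tray's.
- tray_label (a point): Centre of the bar code label (white paper, 50 x 32 mm), lying face up on the tray's ledge: 80 mm along +y and 40 mm up from the tray's origin.
- tray_corner (a point): The guarded corner of the tray (the one with the higher walls): the innermost corner point on the inner floor, at (-75, -55, 4) mm in the tray's frame. Its aluminium guard is 75 mm high, 50 mm along x and 40 along y, with a flat rim 15 mm outwards on top. The lining is slick: nuts run freely when the tray tilts about 30 degrees straight towards a corner.
- scanner: Cordless pen scanner standing on its nose in its dock: white round body 32 mm in diameter from 20 to 120 mm above the nose, dark nose 40 mm in diameter and 20 mm high, grey cap 34 mm in diameter up to 132 mm; about 0.16 kg. Origin at the centre of the nose's flat end, where the reading window is; it reads along -z, straight out of the nose.
- dock: The scanner's dock: black round dish fixed to the bench, 72 mm outside, 58 mm inside, inner floor at 8 mm, rim at 20 mm. Origin under its centre.
- rack: White vial rack, fixed, 140 (x) x 56 (y) mm, 44 mm high with its glass vials; to be left alone. Origin under its centre.
- nut0: One of five like loose brass compression nuts in the tray: hexagon 20 mm over the corners and 10 mm high with a 15 mm collar on top, 16 mm in all, 18 g. Origin at the centre of its hexagonal end, z towards the collar.
- nut1: One of five like loose brass compression nuts in the tray: hexagon 20 mm over the corners and 10 mm high with a 15 mm collar on top, 16 mm in all, 18 g. Origin at the centre of its hexagonal end, z towards the collar.
- nut2: One of five like loose brass compression nuts in the tray: hexagon 20 mm over the corners and 10 mm high with a 15 mm collar on top, 16 mm in all, 18 g. Origin at the centre of its hexagonal end, z towards the collar.
- nut3: One of five like loose brass compression nuts in the tray: hexagon 20 mm over the corners and 10 mm high with a 15 mm collar on top, 16 mm in all, 18 g. Origin at the centre of its hexagonal end, z towards the collar.
- nut4: One of five like loose brass compression nuts in the tray: hexagon 20 mm over the corners and 10 mm high with a 15 mm collar on top, 16 mm in all, 18 g. Origin at the centre of its hexagonal end, z towards the collar.
- washbottle: Wash bottle, 66 mm in diameter, 160 mm high, at the back. To be left alone. Origin under its centre.
- beaker: Glass beaker, 76 mm wide, 90 mm high, at the back. To be left alone. Origin under its centre.
- jar: Amber jar, 60 mm in diameter, 100 mm high, at the back. To be left alone. Origin under its centre.
- wrench: Wrench lying near the robot's left. To be left alone. Origin under its centre.
- driver: Screwdriver lying near the robot's right. To be left alone. Origin under its centre.
- vialbox: Carton of vials, 102 x 102 x 56 mm, at the left. To be left alone. Origin under its centre.

How it is judged:
By the outcome, as a careful person would: the job done as asked, in the order asked, and still so for the second after the job is handed in, while the arm keeps its last pose, push and grip.
It also fails if it takes over 67 s, if anything falls off the work surface, if the arm or the gripper's body presses on something with over 40 N, if the wrist force passes 120 N, or if a joint passes its speed limit or range.

## Robot

A 7-joint arm with a two-finger parallel gripper is mounted at the origin on the work surface. World frame = base frame: x ahead of the robot, y to its left, z up, the work surface at z = 0. Lengths are in m, angles in rad, forces in N, time in s.
With the tool pointing down it reaches from about 0.4 to 0.85 m from the base axis. Payload 4.5 kg.
Tool frame: the origin (TCP) lies between the finger pads; the fingertips stand 11 mm ahead of it and the grasp point (between the pads) lies 8 mm behind it (r.nose_length is the distance from the TCP to the fingertips, in m); z points along the fingers, y is the line along which they close (so a half turn about z gives the same grasp; the last joint's range is limited). The gripper opens to 88 mm and grips with 3 to 60 N. Pads are 18 mm wide; open, the fingers measure 123 mm over their backs; the gripper's body (75 mm by 187 mm) begins 45 mm behind the grasp point.
Start: joints at [-1.289, 0.689, -0.195, 1.565, 0.157, 0.902, -0.215], TCP at [0.153, 0.606, 0.25] pointing down, gripper open.
Joint ranges: [-3.01, 3.01], [-0.46, 2.08], [-1.47, 1.51], [0.13, 2.56], [-1, 4.14], [0.04, 2.09], [-2.66, 2.66]. Speed limits (rad/s): [2.57, 2.57, 3.14, 3.14, 3.14, 3.14, 3.14].

## Interface

Orientations are given as a unit quaternion [x, y, z, w].
In Python, from plant import get_state, snapshot, camera_model, r gives the robot as it stands.
- The arm moves only by the shell command python3 -m inch 'ROWS' [FORCE]. ROWS is text: rows parted by semicolons, each of 7 numbers parted by spaces: the opening, from -1 (shut) to 1 (fully open), then the shift along the tool's x, y, z in m, then the turn, a rotation vector about the tool's x, y, z in rad. A call has 1 to 20 rows; each row shifts and turns the commanded pose from where the row before left it, along the tool's axes as they then stand; what a row does not reach is not made up. A row lasts 1/12 s, in which the tool goes at most 41.7 mm and 7.16 degrees, less where a joint would pass 70% of its speed; a pose out of reach is approached as far as the arm can. A call is refused whole if a number of a shift passes 0.0417 or a number of a turn 0.125, either way. A call with a gripper value outside its range is refused whole. The fingers move at their own pace and stop on an object; FORCE is the grip in N (left out, the last holds). Time passes only in rows, so rows that do not move let the fingers close. It gives the time, the measured TCP pose, the force, the opening and the grip force at its end, in the units of the state.
- get_state(): the state, without advancing time (a new reading comes with each control period).
- snapshot(name): name is "scene" or "top"; returns (picture, depth): 480x640x3 uint8, red, green, blue; 480x640 float32, m along the optical axis (not along the pixel's ray), 0 where there is no reading.
- camera_model(name): a dict with "intrinsics" (3x3 intrinsics, pixels), "view" (4x4, takes a point from world to camera coordinates). Camera axes: x right, y down, z forward; pixel columns grow to the right and rows downward; lengths in m; the calibration is good to about 2 mm. A picture is of the moment at which its call begins. camera_model takes no time and is no camera call.
- r.finish_job(): hands the job in; it is judged then, once.
The state is a dict: "clock": time; "q": joint angles; "qd": joint speeds; "joint_torque": joint torques, N m; "tool_pos": TCP position; "eef_rot": TCP orientation; "contact_force": force on the tool from outside, world axes, zero at the start; "moment": the same for the moment, N m; "opening": opening from 0.0 (shut) to 1.0 (fully open); "finger_force": force on a finger pad.
Only numpy, scipy, OpenCV 4.12 (cv2) and the standard library are available. Lean on these libraries where they do the work, as an engineer would, in place of code of your own. Each camera call takes 0.05 s, during which the arm holds its last target. There are 200 camera calls.

## Working session

There is one attempt and no reset: what is moved stays moved. The work goes in short steps, Python scripts to look and compute and a shell command to move; the robot and the scene stay as the last step left them, time stands still between calls to the robot, and variables do not carry over. Pictures are saved under pics/ and viewed, at most 10 in all, crops included, and the job is handed in when it is done.

```bash
mkdir -p pics; ls; python3 - <<'E'
from plant import *
import cv2,numpy as np
for n in("scene","top"):
    p,d=snapshot(n); cv2.imwrite(f"pics/{n}0.png",p[:,:,::-1]); np.savez(f"{n}0.npz",p=p,d=d)
    m=camera_model(n); print(n,np.round(m["intrinsics"],1).tolist(),np.round(m["view"],3).tolist())
s=get_state(); print(s)
E
```

```text
pics
scene [[574.2, 0.0, 313.2], [0.0, 574.2, 241.9], [0.0, 0.0, 1.0]] [[0.314, 0.949, -0.014, -0.245], [0.681, -0.235, -0.694, -0.306], [-0.662, 0.209, -0.72, 1.552], [0.0, 0.0, 0.0, 1.0]]
top [[499.6, 0.0, 314.2], [0.0, 499.6, 243.9], [0.0, 0.0, 1.0]] [[-0.038, -0.999, 0.004, 0.102], [-0.978, 0.036, -0.205, 0.563], [0.204, -0.012, -0.979, 1.156], [0.0, 0.0, 0.0, 1.0]]
{'clock': 0.1, 'q': array([-1.28923595,  0.68988803, -0.19454387,  1.56625233,  0.15731265,
        0.90249943, -0.21508294]), 'qd': array([ 9.84143475e-04, -2.95228926e-03,  8.61122006e-04, -2.91902163e-03,
        1.71955967e-05, -2.35989389e-04, -1.54582360e-04]), 'joint_torque': array([-2.45489005e-03, -5.28501320e+01, -1.27148408e+00, -1.53836882e+01,
       -5.25997009e-02,  1.95162531e-03,  3.82453015e-05]), 'tool_pos': array([0.1531664 , 0.60536744, 0.24899509]), 'eef_rot': array([ 1.23503459e-01,  9.92343797e-01, -8.25483517e-04, -4.36280770e-05]), 'contact_force': array([ 0.97852073, -0.63789772, -0.50857406]), 'moment': array([-0.02984686, -0.05440897, -0.01168295]), 'finger_force': 0.0, 'opening': 0.9979823767243473}
```

View pics/scene0.png

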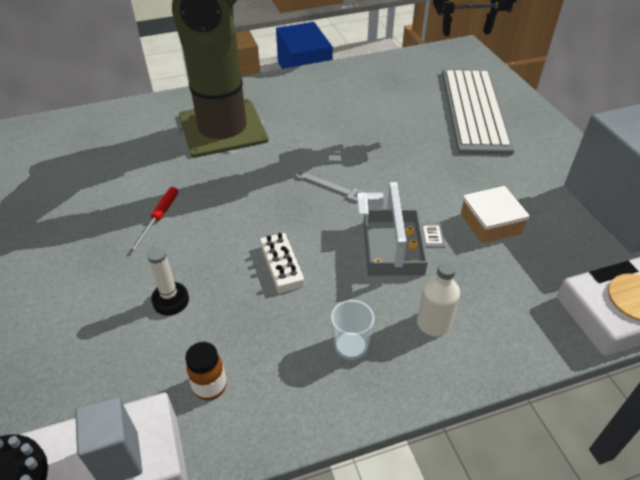

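View pics/top0.png

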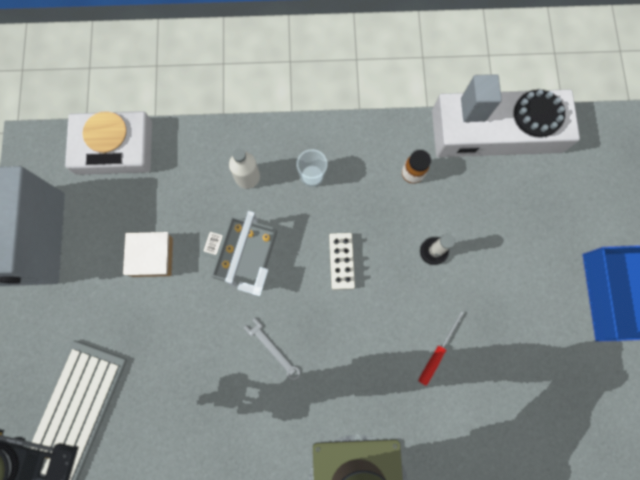

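The scene view shows the scanner in its dock at (160,255)–(170,298), rack (281,262), tray (395,240) with its bar (397,222), label (432,235) and white guard rim (372,203). In the top view: dock (435,250), cap (446,241), bar from (250,213) to (232,280), label (212,243), guard rim (258,283). I'll enlarge the crops for precise pixels.

```bash
python3 - <<'E'
import cv2,numpy as np
s=cv2.imread("pics/scene0.png");t=cv2.imread("pics/top0.png")
f=lambda im,x,y,w,h:cv2.resize(im[y:y+h,x:x+w],(400,300),interpolation=cv2.INTER_CUBIC)
cv2.imwrite("pics/crops.png",np.vstack([np.hstack([f(s,340,175,120,120*3//4+20-20),f(s,120,235,100,75)]),np.hstack([f(t,190,205,112,84),f(t,400,222,72,54)])]))
E
```

```text
(no output)
```

View pics/crops.png

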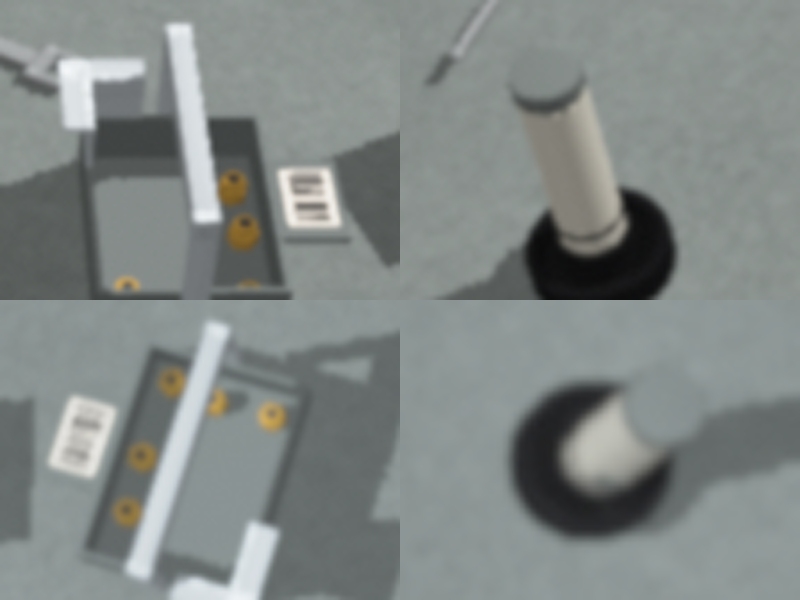

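Crop reading: bar ends in the top view about (251,212) and (229,283), label centre about (213,243); scanner cap (156,253) in scene, (448,240) in top. Now I refine with masks and triangulate.

```bash
cat > h.py <<'E'
import cv2,numpy as np
from plant import camera_model
def ray(n,px):
    m=camera_model(n);K,V=np.array(m["intrinsics"]),np.array(m["view"])
    R,t=V[:3,:3],V[:3,3]; d=R.T@np.linalg.solve(K,[px[0],px[1],1.]); return -R.T@t,d/np.linalg.norm(d)
def tri(ps,pt):
    (a,u),(b,v)=ray("scene",ps),ray("top",pt)
    k=np.linalg.lstsq(np.c_[u,-v],b-a,rcond=None)[0]; P,Q=a+k[0]*u,b+k[1]*v
    return (P+Q)/2,np.linalg.norm(P-Q)
def plane(n,px,z):
    o,d=ray(n,px); return o+d*(z-o[2])/d[2]
def cloud(n,d):
    m=camera_model(n);K,V=np.array(m["intrinsics"]),np.array(m["view"])
    v,u=np.mgrid[:480,:640]; c=np.stack([(u-K[0,2])/K[0,0]*d,(v-K[1,2])/K[1,1]*d,d],-1)
    return (c-V[:3,3])@V[:3,:3]
E
python3 - <<'E'
from h import *
np.set_printoptions(precision=4,suppress=True)
boxes={"scene":dict(bar=(383,178,414,246),label=(420,222,446,248),cap=(140,240,200,320),tray=(340,170,450,290)),"top":dict(bar=(222,208,258,290),label=(202,230,224,260),cap=(410,225,475,275),tray=(190,200,300,300))}
I={}
for n in("scene","top"):
    z=np.load(n+"0.npz");p,d=z["p"],z["d"];W=cloud(n,d);hsv=cv2.cvtColor(p,cv2.COLOR_RGB2HSV)
    for k,(a,b,c,e) in boxes[n].items():
        m=np.zeros((480,640),bool);m[b:e,a:c]=1
        if k=="bar": m&=(hsv[...,2]>185)
        elif k=="label": m&=(hsv[...,2]>170)
        elif k=="cap": m&=W[...,2]>0.131
        else: continue
        if k=="label": m=cv2.morphologyEx(m.astype(np.uint8),cv2.MORPH_CLOSE,np.ones((9,9)))>0
        cs=max(cv2.findContours(m.astype(np.uint8),0,2)[0],key=cv2.contourArea)
        r_=cv2.minAreaRect(cs); M=cv2.moments(cs); c0=(M["m10"]/M["m00"],M["m01"]/M["m00"])
        B=cv2.boxPoints(r_);B=B[np.argsort(B[:,1])]
        I[n,k]=r_[0],(B[0]+B[1])/2,(B[2]+B[3])/2
        zz=W[m];print(n,k,cv2.contourArea(cs),np.round(c0,1),np.round(r_[0],1),np.round(r_[1],1),"depth med",np.median(zz,0),"zmax",np.percentile(zz[:,2],95))
for k in("bar","label","cap"):
    print(k,tri(I["scene",k][0],I["top",k][0]))
# bar ends: scene upper end = near robot = top lower end
print("bar -x end",tri(I["scene","bar"][1],I["top","bar"][2]),"+x end",tri(I["scene","bar"][2],I["top","bar"][1]))
a,b=plane("top",I["top","bar"][2],.11),plane("top",I["top","bar"][1],.11);print("top plane ends",a,b,np.linalg.norm(a-b),"mid",(a+b)/2,"yaw",np.degrees(np.arctan2(*(b-a)[1::-1])))
a,b=plane("scene",I["scene","bar"][1],.11),plane("scene",I["scene","bar"][2],.11);print("scene plane ends",a,b,np.linalg.norm(a-b),"mid",(a+b)/2)
# dock: dark mask
for n in("scene","top"):
    p=np.load(n+"0.npz")["p"]; a,b,c,e=boxes[n]["cap"]; m=np.zeros((480,640),np.uint8); m[b:e,a:c]=(p[b:e,a:c].max(2)<60)
    cs=max(cv2.findContours(m,0,2)[0],key=cv2.contourArea); h=cv2.convexHull(cs); el=cv2.fitEllipse(h); print(n,"dock",el, plane(n,el[0],.02 if n=="top" else .012))
E
```

```text
scene bar 366.5 [397.6 211.4] [397.6 211.3] [60.3  7.4] depth med [0.5594 0.2521 0.1108] zmax 0.11355098703232652
scene label 282.0 [432.3 234. ] [432.3 233.9] [20.6 16.5] depth med [0.5824 0.329  0.0418] zmax 0.044531153986307054
scene cap 226.0 [156.7 254.6] [156.8 254.6] [16.1 18.8] depth med [ 0.552  -0.2204  0.1407] zmax 0.9021026781309741
top bar 386.0 [239.2 246.8] [239.2 246.6] [ 6.7 74.9] depth med [0.5303 0.2512 0.1091] zmax 0.1135585137008325
top label 289.5 [212.6 242.9] [212.6 242.9] [14.9 22.1] depth med [0.5818 0.33   0.0406] zmax 0.04427123324443898
top cap 151.0 [447.3 240.5] [447.  240.5] [13. 14.] depth med [ 0.5451 -0.2197  0.14  ] zmax 0.14617337054992602
bar (array([0.5562, 0.2554, 0.1065]), np.float64(0.0013740001749580836))
label (array([0.5816, 0.3301, 0.0411]), np.float64(0.0013128717011518152))
cap (array([ 0.5467, -0.2212,  0.1364]), np.float64(0.0008387702376923971))
bar -x end (array([0.4732, 0.282 , 0.1115]), np.float64(0.0012256992446655032)) +x end (array([0.6397, 0.2266, 0.1112]), np.float64(0.0015047676089875294))
top plane ends [0.4736 0.2828 0.11  ] [0.6403 0.2274 0.11  ] 0.1756757952222692 mid [0.557  0.2551 0.11  ] yaw -18.37870875483527
scene plane ends [0.4716 0.2822 0.11  ] [0.6386 0.2264 0.11  ] 0.17609248178853731 mid [0.5551 0.2543 0.11  ]
scene dock ((169.4536895751953, 298.53277587890625), (32.07711410522461, 37.52061462402344), 68.27791595458984) [ 0.5496 -0.2231  0.012 ]
top dock ((433.98016357421875, 250.6319580078125), (25.68866729736328, 26.964784622192383), 94.1801528930664) [ 0.5461 -0.2188  0.02  ]
```

The measurements agree with the given sizes: tray at (0.556, 0.255) with yaw −18.4°, bar top z 0.111 and length 176 mm, label (0.581, 0.330, 0.041), scanner (0.5465, −0.221) with cap top about 0.14. Moving to above the scanner.

```bash
python3 -m inch '1 -.0292 -.0145 0 0 0 0;1 -.0292 -.0145 0 0 0 0;1 -.0292 -.0145 0 0 0 0;1 -.0292 -.0145 0 0 0 0;1 -.0292 -.0145 0 0 0 0;1 -.0292 -.0145 0 0 0 0;1 -.0292 -.0145 0 0 0 0;1 -.0292 -.0145 0 0 0 0;1 -.0292 -.0145 0 0 0 0;1 -.0292 -.0145 0 0 0 0;1 -.0292 -.0145 0 0 0 0;1 -.0292 -.0145 0 0 0 0'
python3 -m inch '1 -.0146 -.0331 0 0 0 0;1 -.0146 -.0331 0 0 0 0;1 -.0146 -.0331 0 0 0 0;1 -.0146 -.0331 0 0 0 0;1 -.0146 -.0331 0 0 0 0;1 -.0146 -.0331 0 0 0 0;1 -.0146 -.0331 0 0 0 0;1 -.0146 -.0331 0 0 0 0;1 -.0146 -.0331 0 0 0 0;1 -.0146 -.0331 0 0 0 0;1 -.0146 -.0331 0 0 0 0;1 -.0146 -.0331 0 0 0 0;1 -.0146 -.0331 0 0 0 0;1 -.0146 -.0331 0 0 0 0;1 -.0146 -.0331 0 0 0 0;1 -.0146 -.0331 0 0 0 0;1 0 0 0 0 0 0;1 0 0 0 0 0 0'
cat > d.py <<'E'
# to world target: shift in tool axes and yaw/tilt state
import sys,numpy as np
from scipy.spatial.transform import Rotation as R
from plant import get_state
s=get_state();q=R.from_quat(s["eef_rot"]);np.set_printoptions(precision=4,suppress=True)
t=np.array(sys.argv[1:4],float)
print("tool shift",q.inv().apply(t-s["tool_pos"]));print("axes x,y,z",q.as_matrix().T.tolist());print(s["q"],s["clock"],s["contact_force"])
E
python3 d.py .5465 -.2210 .100
```

```text
clock: 1.1
tool_pos: [0.4512, 0.3499, 0.2494]
eef_rot: [0.124, 0.992, -0.0, -0.0]
contact_force: [0.3, 0.6, 0.1]
opening: 1.004
finger_force: 0.0
clock: 2.6
tool_pos: [0.5461, -0.2222, 0.2489]
eef_rot: [0.126, 0.992, -0.0, -0.001]
contact_force: [0.4, 0.2, -0.0]
opening: 0.998
finger_force: 0.0
tool shift [-0.0002  0.0014  0.1489]
axes x,y,z [[-0.9681731115571535, 0.2502798019954252, 0.0009202015377975369], [0.25027909297176365, 0.968173384668978, -0.0008202681552385428], [-0.001096211188903295, -0.0005638543659373567, -0.9999992401943529]]
[ 0.4822  0.6506 -0.3005  1.6729  0.2409  0.8555  1.3984] 2.6 [ 0.4142  0.1659 -0.0351]
```

```bash
python3 -m inch '1 0 .0014 .02 0 0 0;1 0 0 .02 0 0 0;1 0 0 .02 0 0 0;1 0 0 .02 0 0 0;1 0 0 .02 0 0 0;1 0 0 .02 0 0 0;1 0 0 .0145 0 0 0;1 0 0 .0145 0 0 0;1 0 0 0 0 0 0;1 0 0 0 0 0 0'
python3 -m inch '-1 0 0 0 0 0 0;-1 0 0 0 0 0 0;-1 0 0 0 0 0 0;-1 0 0 0 0 0 0;-1 0 0 0 0 0 0;-1 0 0 0 0 0 0;-1 0 0 0 0 0 0;-1 0 0 0 0 0 0;-1 0 0 0 0 0 0;-1 0 0 0 0 0 0' 25
python3 d.py .5465 -.2210 .100; python3 - <<'E'
from h import *
from plant import snapshot
o=[]
for n,(x,y) in(("scene",(100,200)),("top",(370,190))):
    p,d=snapshot(n);o.append(cv2.resize(p[y:y+120,x:x+120,::-1],(400,400),interpolation=2))
cv2.imwrite("pics/g1.png",np.hstack(o))
E
```

```text
clock: 3.43
tool_pos: [0.5469, -0.2161, 0.1003]
eef_rot: [0.122, 0.992, 0.001, -0.001]
contact_force: [-0.5, 0.9, 0.3]
opening: 1.001
finger_force: 0.0
clock: 4.27
tool_pos: [0.547, -0.2181, 0.1005]
eef_rot: [0.124, 0.992, 0.0, -0.0]
contact_force: [0.1, -1.0, -0.5]
opening: 0.375
finger_force: 24.8
tool shift [-0.0002 -0.0029  0.0005]
axes x,y,z [[-0.9694184982417715, 0.24541316949197017, 0.0003892384539645688], [0.24541320017012286, 0.9694185680778831, 3.237415808734759e-05], [-0.0003693899399373312, 0.00012690836233159405, -0.9999999237226671]]
[ 0.4283  0.8547 -0.2221  1.7889  0.332   0.535   1.3156] 4.2667 [ 0.0993 -0.9805 -0.4941]
```

View pics/g1.png

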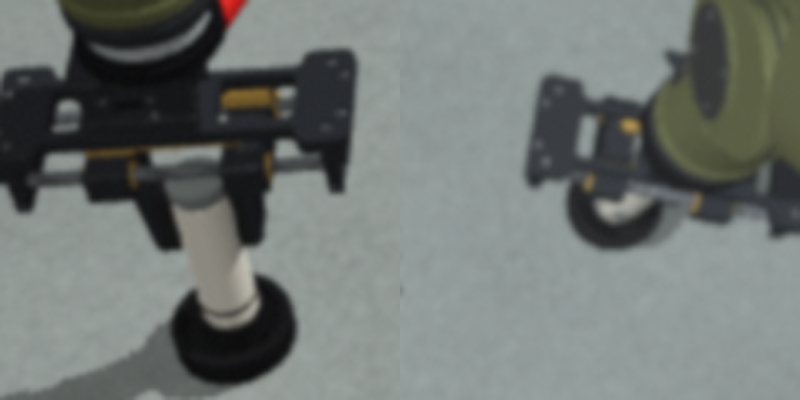

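The scanner is gripped upright between the fingers (left panel, about (190,190)), still in the dock; opening 33 mm matches the body. Lift and carry over the label.

```bash
python3 -m inch '-1 0 0 -.008 0 0 0;-1 0 0 -.016 0 0 0;-1 0 0 -.024 0 0 0;-1 0 0 -.024 0 0 0;-1 0 0 -.024 0 0 0;-1 0 0 -.024 0 0 0;-1 0 0 -.024 0 0 0;-1 0 0 -.016 0 0 0'
python3 -m inch '-1 .002 .01 0 0 0 0;-1 .004 .02 0 0 0 0;-1 .0055 .03 0 0 0 0;-1 .0055 .03 0 0 0 0;-1 .0055 .03 0 0 0 0;-1 .0055 .03 0 0 0 0;-1 .0055 .03 0 0 0 0;-1 .0055 .03 0 0 0 0;-1 .0055 .03 0 0 0 0;-1 .0055 .03 0 0 0 0;-1 .0055 .03 0 0 0 0;-1 .0055 .03 0 0 0 0;-1 .0055 .03 0 0 0 0;-1 .0055 .03 0 0 0 0;-1 .0055 .03 0 0 0 0;-1 .0055 .03 0 0 0 0;-1 .0055 .03 0 0 0 0;-1 .006 .03 0 0 0 0;-1 .004 .02 0 0 0 0;-1 .003 .01 0 0 0 0'
python3 -m inch '-1 0 0 0 0 0 0;-1 0 0 .01 0 0 0;-1 0 0 .02 0 0 0;-1 0 0 .02 0 0 0;-1 0 0 .01 0 0 0;-1 0 0 .0 0 0 0;-1 0 0 0 0 0 0'
python3 d.py .581 .3305 .1925; python3 - <<'E'
from h import *
from plant import snapshot
o=[]
for n,(x,y) in(("scene",(350,110)),("top",(150,150))):
    p,d=snapshot(n);np.savez(n+"1.npz",p=p,d=d);o.append(cv2.resize(p[y:y+150,x:x+120,::-1],(400,500),interpolation=2))
cv2.imwrite("pics/g2.png",np.hstack(o))
E
```

```text
clock: 5.03
tool_pos: [0.5477, -0.218, 0.2635]
eef_rot: [0.123, 0.992, -0.0, 0.001]
contact_force: [0.2, 0.5, -2.1]
opening: 0.369
finger_force: 24.8
clock: 6.7
tool_pos: [0.5787, 0.3352, 0.2592]
eef_rot: [0.121, 0.993, 0.001, -0.002]
contact_force: [0.0, 0.7, -2.3]
opening: 0.372
finger_force: 24.8
clock: 7.28
tool_pos: [0.5814, 0.3287, 0.2002]
eef_rot: [0.124, 0.992, -0.001, -0.0]
contact_force: [-0.4, -0.3, -1.7]
opening: 0.367
finger_force: 24.8
tool shift [0.0009 0.0017 0.0077]
axes x,y,z [[-0.9690497156958817, 0.24686505051303775, 0.0005434564621936188], [0.2468638609972949, 0.9690487279999207, -0.0016723920724922188], [-0.0009394909468654587, -0.0014864713018395838, -0.9999984538787197]]
[-0.4607  0.8076 -0.2398  1.4685  0.2229  0.8939  0.5519] 7.2833 [-0.3655 -0.3244 -1.6716]
```

View pics/g2.png

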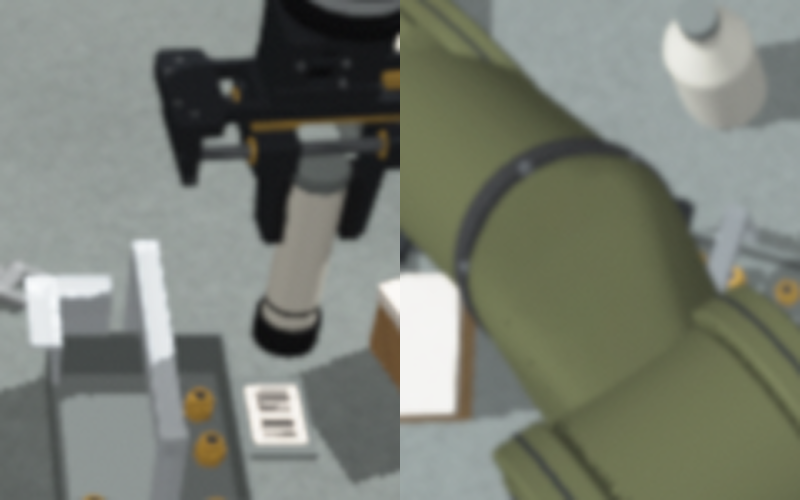

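The scanner hangs over the label in the scene view (nose at about (436,211), label at (433,234)); I check its axis against a vertical line.

```bash
python3 - <<'E'
from h import *
np.set_printoptions(precision=4,suppress=True)
z=np.load("scene1.npz");p,d=z["p"],z["d"];hsv=cv2.cvtColor(p,cv2.COLOR_RGB2HSV)
W=cloud("scene",d)
m=camera_model("scene");K,V=np.array(m["intrinsics"]),np.array(m["view"])
pr=lambda P:(lambda c:(K@c)[:2]/c[2])(V[:3,:3]@P+V[:3,3])
for h in(0,.132-.09,.06): print("pred",h,pr(np.array([.5814,.3287,.1077+h])))
# body rows: warm white
mk=(p[...,0].astype(int)-p[...,2]>8)&(p[...,0]>110); mk[:, :425]=0; mk[:,455:]=0
for row in range(170,206,5):
    c=np.where(mk[row])[0]; 
    if len(c): print(row,c.min(),c.max(),(c.min()+c.max())/2)
a=pr(np.array([.5814,.3287,.1277]));b=pr(np.array([.5814,.3287,.19]));print(a,b)
# nose dark
nz=(p[195:222,420:455].max(2)<60);ys,xs=np.where(nz);print("nose px",xs.min()+420,xs.max()+420,ys.min()+195,ys.max()+195,"surf",np.median(W[195:222,420:455][nz],0))
E
```

```text
pred 0 [436.4447 210.7654]
pred 0.04200000000000001 [439.4585 195.1099]
pred 0.06 [440.8001 188.1404]
170 437 451 444.0
175 437 450 443.5
180 436 449 442.5
185 433 447 440.0
190 432 447 439.5
195 431 446 438.5
200 431 444 437.5
205 430 444 437.0
[437.8599 203.4136] [442.5062 179.2781]
nose px 426 444 204 216 surf [0.596  0.3146 0.1207]
```

Upright within about 1°. Now go down to 6 cm and hold for well over two seconds.

```bash
python3 -m inch '-1 .001 .0025 .004 0 0 0;-1 0 0 .0037 0 0 0;-1 0 0 0 0 0 0;-1 0 0 0 0 0 0;-1 0 0 0 0 0 0;-1 0 0 0 0 0 0;-1 0 0 0 0 0 0;-1 0 0 0 0 0 0;-1 0 0 0 0 0 0;-1 0 0 0 0 0 0;-1 0 0 0 0 0 0;-1 0 0 0 0 0 0;-1 0 0 0 0 0 0;-1 0 0 0 0 0 0;-1 0 0 0 0 0 0;-1 0 0 0 0 0 0;-1 0 0 0 0 0 0;-1 0 0 0 0 0 0;-1 0 0 0 0 0 0;-1 0 0 0 0 0 0'
python3 -m inch '-1 0 0 0 0 0 0;-1 0 0 0 0 0 0;-1 0 0 0 0 0 0;-1 0 0 0 0 0 0;-1 0 0 0 0 0 0;-1 0 0 0 0 0 0;-1 0 0 0 0 0 0;-1 0 0 0 0 0 0;-1 0 0 0 0 0 0;-1 0 0 0 0 0 0;-1 0 0 0 0 0 0;-1 0 0 0 0 0 0;-1 0 0 0 0 0 0;-1 0 0 0 0 0 0;-1 0 0 0 0 0 0;-1 0 0 0 0 0 0;-1 0 0 0 0 0 0;-1 0 0 0 0 0 0;-1 0 0 0 0 0 0;-1 0 0 0 0 0 0'
python3 d.py .547 -.2183 .26
```

```text
clock: 9.05
tool_pos: [0.5809, 0.333, 0.193]
eef_rot: [0.124, 0.992, 0.0, 0.0]
contact_force: [0.1, 0.6, -2.4]
opening: 0.369
finger_force: 24.8
clock: 10.72
tool_pos: [0.5809, 0.333, 0.193]
eef_rot: [0.124, 0.992, 0.0, 0.0]
contact_force: [-0.3, 0.5, -2.5]
opening: 0.366
finger_force: 24.8
tool shift [-0.1023 -0.5428 -0.067 ]
axes x,y,z [[-0.9694621597954579, 0.24524094418571427, 4.430076714071047e-06], [0.2452409435592178, 0.9694621556707018, 9.123870061552524e-05], [1.8080673364219225e-05, 8.953890394905677e-05, -0.999999995827937]]
[-0.467   0.8175 -0.2385  1.4706  0.2254  0.8804  0.5462] 10.7167 [-0.2628  0.4514 -2.5422]
```

```bash
python3 -m inch '-1 0 0 -.01 0 0 0;-1 0 0 -.02 0 0 0;-1 0 0 -.02 0 0 0;-1 0 0 -.017 0 0 0'
python3 -m inch '-1 -.002 -.01 0 0 0 0;-1 -.004 -.02 0 0 0 0;-1 -.0057 -.0303 0 0 0 0;-1 -.0057 -.0303 0 0 0 0;-1 -.0057 -.0303 0 0 0 0;-1 -.0057 -.0303 0 0 0 0;-1 -.0057 -.0303 0 0 0 0;-1 -.0057 -.0303 0 0 0 0;-1 -.0057 -.0303 0 0 0 0;-1 -.0057 -.0303 0 0 0 0;-1 -.0057 -.0303 0 0 0 0;-1 -.0057 -.0303 0 0 0 0;-1 -.0057 -.0303 0 0 0 0;-1 -.0057 -.0303 0 0 0 0;-1 -.0057 -.0303 0 0 0 0;-1 -.0057 -.0303 0 0 0 0;-1 -.0057 -.0303 0 0 0 0;-1 -.0057 -.03 0 0 0 0;-1 -.004 -.02 0 0 0 0;-1 -.002 -.01 0 0 0 0'
python3 -m inch '-1 0 0 0 0 0 0;-1 0 0 .02 0 0 0;-1 0 0 .03 0 0 0;-1 0 0 .03 0 0 0;-1 0 0 .03 0 0 0;-1 0 0 .015 0 0 0;-1 0 0 .005 0 0 0;-1 0 0 0 0 0 0;-1 0 0 0 0 0 0;-1 0 0 0 0 0 0;-1 0 0 0 0 0 0'
python3 d.py .547 -.2183 .1005; python3 - <<'E'
from h import *
from plant import snapshot
p,d=snapshot("scene");np.savez("scene2.npz",p=p,d=d)
cv2.imwrite("pics/g3.png",cv2.resize(p[220:320,120:220,::-1],(500,500),interpolation=2))
E
```

```text
clock: 11.05
tool_pos: [0.5812, 0.3333, 0.2621]
eef_rot: [0.124, 0.992, 0.001, 0.0]
contact_force: [0.2, 0.9, -1.7]
opening: 0.369
finger_force: 24.8
clock: 12.72
tool_pos: [0.5453, -0.2252, 0.2593]
eef_rot: [0.126, 0.992, -0.001, -0.001]
contact_force: [0.3, -0.6, -1.5]
opening: 0.372
finger_force: 24.8
clock: 13.63
tool_pos: [0.5484, -0.2201, 0.1315]
eef_rot: [0.123, 0.992, -0.0, 0.001]
contact_force: [1.0, 0.2, -2.0]
opening: 0.373
finger_force: 24.8
tool shift [0.0019 0.0014 0.031 ]
axes x,y,z [[-0.9694990254047056, 0.24507875859837724, -0.0028358108548647157], [0.24507942038424319, 0.9695029984424963, 0.00011711162504422708], [0.0027780286984903976, -0.0005814592742856501, -0.9999959722227201]]
[ 0.4449  0.809  -0.2461  1.7711  0.3183  0.5977  1.3309] 13.6333 [ 1.0343  0.2193 -2.0349]
```

View pics/g3.png

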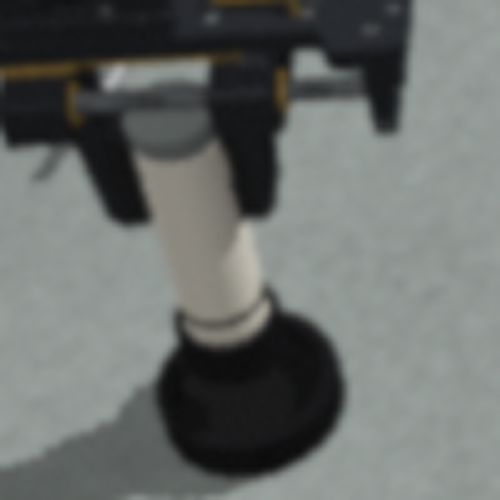

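The scanner is upright just above the dock (nose over the dish at about (220,350) of the crop). Lower to the floor.

```bash
python3 -m inch '-1 .0015 .0005 .008 0 0 0;-1 0 0 .008 0 0 0;-1 0 0 .006 0 0 0;-1 0 0 .004 0 0 0;-1 0 0 .002 0 0 0;-1 0 0 .001 0 0 0;-1 0 0 .001 0 0 0;-1 0 0 0 0 0 0;-1 0 0 0 0 0 0;-1 0 0 0 0 0 0;-1 0 0 0 0 0 0'
python3 d.py .547 -.2195 .1005
```

```text
clock: 14.6
tool_pos: [0.5461, -0.2194, 0.1004]
eef_rot: [0.124, 0.992, -0.0, 0.0]
contact_force: [-1.7, 0.7, 4.3]
opening: 0.366
finger_force: 24.8
tool shift [-0.0009  0.0001 -0.0001]
axes x,y,z [[-0.9694412314674644, 0.2453235630945692, -0.00021936597568856213], [0.24532359981706836, 0.9694412338529993, -0.00015961945224305413], [0.00017350400937341724, -0.00020855732918197007, -0.9999999632000992]]
[ 0.4322  0.8545 -0.2244  1.7908  0.3366  0.5336  1.3138] 14.6 [-1.6742  0.6764  4.2899]
```

On the dock's floor (force flipped from −2 to +4 N). Release and rise, then check.

```bash
python3 -m inch '1 0 0 0 0 0 0;1 0 0 0 0 0 0;1 0 0 0 0 0 0;1 0 0 0 0 0 0;1 0 0 0 0 0 0;1 0 0 0 0 0 0;1 0 0 0 0 0 0;1 0 0 0 0 0 0;1 0 0 0 0 0 0;1 0 0 -.01 0 0 0;1 0 0 -.02 0 0 0;1 0 0 -.03 0 0 0;1 0 0 -.03 0 0 0;1 0 0 -.03 0 0 0;1 0 0 -.02 0 0 0;1 0 0 0 0 0 0'
python3 d.py .556 .2548 .24; python3 - <<'E'
from h import *
from plant import snapshot
p,d=snapshot("scene");W=cloud("scene",d);a=W[240:300,140:190]
m=(a[...,2]>.134)&(a[...,2]<.146);print("cap",m.sum(),np.median(a[m],0))
cv2.imwrite("pics/g4.png",cv2.resize(p[180:320,80:240,::-1],(560,490),interpolation=2))
E
```

```text
clock: 15.93
tool_pos: [0.5487, -0.2199, 0.2454]
eef_rot: [0.124, 0.992, -0.001, 0.005]
contact_force: [0.2, 0.6, -0.0]
opening: 1.003
finger_force: 0.0
tool shift [0.1096 0.462  0.0042]
axes x,y,z [[-0.9693363901299866, 0.24555786668800095, -0.009396641815277506], [0.24557200064789625, 0.9693782855976357, -0.00036319358239165177], [0.009019715491981897, -0.002659608886023278, -0.9999557846290091]]
[ 0.4819  0.6534 -0.3073  1.6817  0.2511  0.8358  1.3892] 15.9333 [ 0.1689  0.6373 -0.0381]
cap 230 [ 0.5482443  -0.22092383  0.14069417]
```

View pics/g4.png

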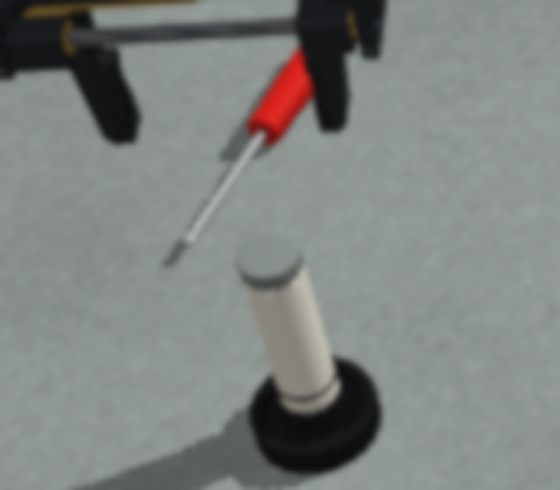

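The scanner stands upright in its dock, the cap back at (0.548, −0.221). On to the tray, turning 4.2° to suit the bar.

```bash
python3 -m inch '1 .0025 .0105 0 0 0 0;1 .005 .021 0 0 0 0;1 .0067 .0285 0 0 0 0;1 .0067 .0285 0 0 0 0;1 .0067 .0285 0 0 0 0;1 .0067 .0285 0 0 0 0;1 .0067 .0285 0 0 0 0;1 .0067 .0285 0 0 0 0;1 .0067 .0285 0 0 0 0;1 .0067 .0285 0 0 0 0;1 .0067 .0285 0 0 0 0;1 .0067 .0285 0 0 0 0;1 .0067 .0285 0 0 0 0;1 .0067 .0285 0 0 0 0;1 .0067 .0285 0 0 0 0;1 .0067 .0285 0 0 0 0;1 .005 .021 0 0 0 0;1 .003 .0105 0 0 0 0;1 0 0 0 0 0 .073;1 0 0 0 0 0 0'
python3 -m inch '1 0 0 0 0 0 0;1 0 0 0 0 0 0;1 0 0 0 0 0 0'
python3 d.py .556 .2548 .093
```

```text
clock: 17.65
tool_pos: [0.5521, 0.2559, 0.2387]
eef_rot: [0.16, 0.987, -0.001, -0.001]
contact_force: [0.3, -0.6, -0.7]
opening: 1.005
finger_force: 0.0
clock: 17.9
tool_pos: [0.5535, 0.2542, 0.2398]
eef_rot: [0.16, 0.987, -0.0, -0.0]
contact_force: [0.8, -1.1, 0.1]
opening: 0.999
finger_force: 0.0
tool shift [-0.0022  0.0015  0.1468]
axes x,y,z [[-0.9488365531032462, 0.315767551632164, 0.00022097823309708087], [0.3157672048156073, 0.948836193296653, -0.0009750144898145046], [-0.0005175500837478642, -0.0008553517087511576, -0.9999995002575578]]
[-0.3788  0.6813 -0.2257  1.6252  0.1881  0.8573  0.5702] 17.9 [ 0.8226 -1.1084  0.1174]
```

```bash
python3 -m inch '1 -.002 .0015 .02 0 0 0;1 0 0 .025 0 0 0;1 0 0 .025 0 0 0;1 0 0 .025 0 0 0;1 0 0 .025 0 0 0;1 0 0 .017 0 0 0;1 0 0 .01 0 0 0;1 0 0 0 0 0 0;1 0 0 0 0 0 0'
python3 -m inch '-1 0 0 0 0 0 0;-1 0 0 0 0 0 0;-1 0 0 0 0 0 0;-1 0 0 0 0 0 0;-1 0 0 0 0 0 0;-1 0 0 0 0 0 0;-1 0 0 0 0 0 0;-1 0 0 0 0 0 0;-1 0 0 0 0 0 0;-1 0 0 0 0 0 0;-1 0 0 0 0 0 0;-1 0 0 0 0 0 0;-1 0 0 0 0 0 0;-1 0 0 0 0 0 0' 60
python3 d.py .556 .2548 .24
```

```text
clock: 18.65
tool_pos: [0.556, 0.256, 0.0932]
eef_rot: [0.16, 0.987, 0.0, 0.0]
contact_force: [-0.7, -0.2, 0.4]
opening: 1.001
finger_force: 0.0
clock: 19.82
tool_pos: [0.5556, 0.2559, 0.0929]
eef_rot: [0.16, 0.987, -0.0, -0.0]
contact_force: [-0.4, -1.3, -0.2]
opening: 0.173
finger_force: 60.0
tool shift [-0.0006 -0.001  -0.1471]
axes x,y,z [[-0.9489689359660293, 0.31536948313024155, 0.0002183613219776239], [0.31536933938972805, 0.9489688651049454, -0.0005223354469107564], [-0.00037194675581277023, -0.00042681564741188987, -0.9999998397419944]]
[-0.4111  0.8842 -0.1717  1.7211  0.2523  0.5585  0.514 ] 19.8167 [-0.3595 -1.2584 -0.2414]
```

Bar gripped (opening 15 mm of a 16 mm bar, 60 N). Lift gently.

```bash
python3 -m inch '-1 0 0 -.002 0 0 0;-1 0 0 -.004 0 0 0;-1 0 0 -.008 0 0 0;-1 0 0 -.012 0 0 0;-1 0 0 -.014 0 0 0;-1 0 0 -.014 0 0 0;-1 0 0 -.014 0 0 0;-1 0 0 -.014 0 0 0;-1 0 0 -.014 0 0 0;-1 0 0 -.014 0 0 0;-1 0 0 -.014 0 0 0;-1 0 0 -.014 0 0 0;-1 0 0 -.012 0 0 0;-1 0 0 -.008 0 0 0;-1 0 0 -.004 0 0 0;-1 0 0 0 0 0 0;-1 0 0 0 0 0 0;-1 0 0 0 0 0 0'
python3 d.py .556 .2548 .24
```

```text
clock: 21.32
tool_pos: [0.5553, 0.2559, 0.2543]
eef_rot: [0.16, 0.987, -0.001, -0.001]
contact_force: [-0.6, -0.2, -4.9]
opening: 0.169
finger_force: 60.0
tool shift [-0.001  -0.0008  0.0143]
axes x,y,z [[-0.9490187178584308, 0.31521760023373474, 0.0011565713231705263], [0.31521623960169703, 0.9490190922884314, -0.0012185086815930154], [-0.0014817036497578452, -0.0007918174833837978, -0.999998588788688]]
[-0.3769  0.6683 -0.2309  1.6007  0.1826  0.8956  0.5755] 21.3167 [-0.5734 -0.2281 -4.9267]
```

```bash
python3 -m inch '-1 0 0 0 -.01 -.01 0;-1 0 0 0 -.02 -.02 0;-1 0 0 0 -.025 -.025 0;-1 0 0 0 -.025 -.025 0;-1 0 0 0 -.025 -.025 0;-1 0 0 0 -.025 -.025 0;-1 0 0 0 -.025 -.025 0;-1 0 0 0 -.025 -.025 0;-1 0 0 0 -.025 -.025 0;-1 0 0 0 -.025 -.025 0;-1 0 0 0 -.025 -.025 0;-1 0 0 0 -.025 -.025 0;-1 0 0 0 -.025 -.025 0;-1 0 0 0 -.025 -.025 0;-1 0 0 0 -.025 -.025 0;-1 0 0 0 -.025 -.025 0;-1 0 0 0 -.025 -.025 0;-1 0 0 0 -.025 -.025 0;-1 0 0 0 -.02 -.02 0;-1 0 0 0 -.01 -.01 0'
python3 -m inch '-1 0 0 0 0 0 0;-1 0 0 0 0 0 0;-1 0 0 0 0 0 0;-1 0 0 0 0 0 0;-1 0 0 0 0 0 0;-1 0 0 0 0 0 0;-1 0 0 0 0 0 0;-1 0 0 0 0 0 0;-1 0 0 0 0 0 0;-1 0 0 0 0 0 0;-1 0 0 0 0 0 0;-1 0 0 0 0 0 0'
python3 d.py .556 .2548 .24; python3 - <<'E'
from h import *
from plant import snapshot
o=[]
for n,(x,y) in(("scene",(310,80)),("top",(170,150))):
    p,d=snapshot(n);np.savez(n+"3.npz",p=p,d=d);o.append(cv2.resize(p[y:y+200,x:x+140,::-1],(400,570),interpolation=2))
cv2.imwrite("pics/g5.png",np.hstack(o))
E
```

```text
clock: 22.98
tool_pos: [0.5551, 0.2507, 0.255]
eef_rot: [0.156, 0.956, 0.141, 0.206]
contact_force: [1.6, 0.2, -5.1]
opening: 0.168
finger_force: 60.0
clock: 23.98
tool_pos: [0.5562, 0.2511, 0.256]
eef_rot: [0.156, 0.955, 0.141, 0.207]
contact_force: [0.3, -0.2, -4.7]
opening: 0.17
finger_force: 60.0
tool shift [ 0.0071 -0.002   0.0146]
axes x,y,z [[-0.8657255395859439, 0.3564130601071105, -0.3514100463756148], [0.2396697126934897, 0.911559418743661, 0.33409258434921785], [0.43940609796183594, 0.2050101380049396, -0.874581685372584]]
[-0.4952  0.5327 -0.038   2.0964  1.4419  0.0617 -0.7016] 23.9833 [ 0.3078 -0.1541 -4.7272]
```

View pics/g5.png

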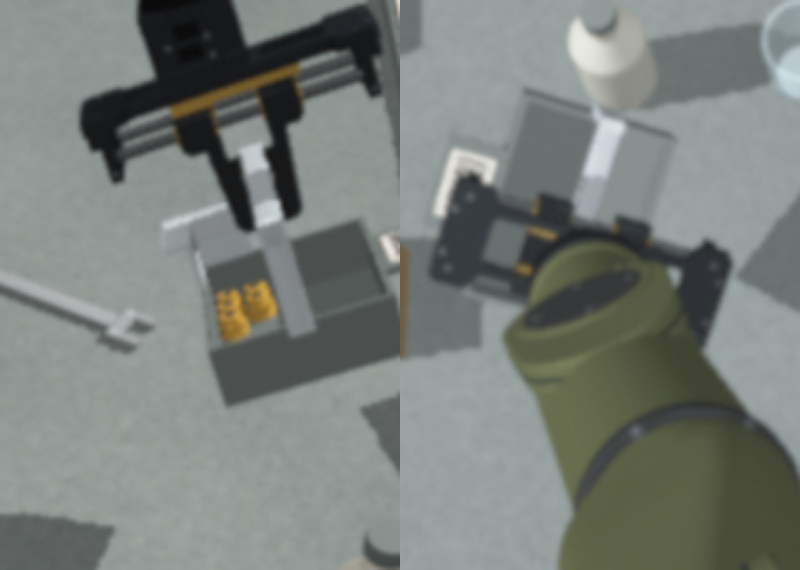

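Five nuts are bunched together at scene crop (245,305), and none is seen elsewhere; the tray hangs tilted below the gripper. I check with depth where they lie in the tray's frame, and whether the tray slipped in the grip.

```bash
cat > nuts.py <<'E'
from h import *
import sys
from scipy.spatial.transform import Rotation as R
from plant import get_state
np.set_printoptions(precision=3,suppress=True)
s=get_state();q=R.from_quat(s["eef_rot"]).as_matrix();g=s["tool_pos"]-.008*q[:,2]
# nominal tray frame: x=-toolx,y=tooly,z=-toolz, bar centre at z=.101
T=np.c_[-q[:,0],q[:,1],-q[:,2]]; O=g-T[:,2]*.101
print("nominal up",T[:,2],"corner",O+T@[-.075,-.055,.004],"tilt",np.degrees(np.arccos(T[2,2])))
k=sys.argv[1]
for n in("scene","top"):
    z=np.load(n+k+".npz");p,d=z["p"],z["d"];L=(cloud(n,d)-O)@T;h=cv2.cvtColor(p,cv2.COLOR_RGB2HSV)
    box=(np.abs(L[...,0])<.1)&(np.abs(L[...,1])<.07)
    nu=box&(h[...,0]<28)&(h[...,1]>120)&(h[...,2]>80)&(L[...,2]<.06)
    if nu.sum()>5: print(n,"nuts",nu.sum(),L[nu].min(0),np.median(L[nu],0),L[nu].max(0))
    b=(np.abs(L[...,1])<.009)&(np.abs(L[...,0])<.1)&(L[...,2]>.09)&(L[...,2]<.125)&(h[...,2]>170)&(h[...,1]<40)
    if b.sum()>10: A=L[b];print(n,"bar",b.sum(),A.min(0),A.max(0),"slope dz/dx",np.polyfit(A[:,0],A[:,2],1))
    f=box&(h[...,1]<60)&(np.abs(L[...,2])<.025)&(np.abs(L[...,0])<.06)&(np.abs(L[...,1])<.045)
    if f.sum()>20: A=L[f];c=np.linalg.lstsq(np.c_[A[:,:2],np.ones(len(A))],A[:,2],rcond=None)[0];print(n,"floor z=ax+by+c",f.sum(),c)
E
python3 nuts.py 3
```

```text
nominal up [-0.439 -0.205  0.875] corner [0.517 0.246 0.133] tilt 29.006765824566273
scene nuts 262 [-0.077 -0.055  0.006] [-0.039 -0.038  0.017] [-0.012 -0.016  0.024]
scene bar 138 [-0.087 -0.008  0.11 ] [0.089 0.008 0.113] slope dz/dx [-0.008  0.112]
scene floor z=ax+by+c 224 [-0.009 -0.007  0.006]
top bar 245 [ 0.02  -0.008  0.093] [0.089 0.009 0.114] slope dz/dx [-0.022  0.11 ]
top floor z=ax+by+c 969 [-0.005  0.003  0.004]
```

The tray is firm in the grip (bar and floor slopes under 1°) and the nuts lie in the guarded corner (x −77…−12, y −55…−16 mm). The tilt stopped at 29° with joint 6 near its limit, so I go up 12 cm for room and tilt further.

```bash
python3 -m inch '-1 -.002 .002 -.005 0 0 0;-1 -.0035 .0033 -.0087 0 0 0;-1 -.0035 .0033 -.0087 0 0 0;-1 -.0035 .0033 -.0087 0 0 0;-1 -.0035 .0033 -.0087 0 0 0;-1 -.0035 .0033 -.0087 0 0 0;-1 -.0035 .0033 -.0087 0 0 0;-1 -.0035 .0033 -.0087 0 0 0;-1 -.0035 .0033 -.0087 0 0 0;-1 -.0035 .0033 -.0087 0 0 0;-1 -.0035 .0033 -.0087 0 0 0;-1 -.0035 .0033 -.0087 0 0 0;-1 -.002 .002 -.005 0 0 0;-1 0 0 0 0 0 0;-1 0 0 0 0 0 0;-1 0 0 0 0 0 0'
python3 d.py .556 .2511 .37
python3 -m inch '-1 0 0 0 -.01 -.01 0;-1 0 0 0 -.015 -.015 0;-1 0 0 0 -.02 -.02 0;-1 0 0 0 -.02 -.02 0;-1 0 0 0 -.015 -.015 0;-1 0 0 0 -.01 -.01 0;-1 0 0 0 0 0 0;-1 0 0 0 0 0 0;-1 0 0 0 0 0 0;-1 0 0 0 0 0 0;-1 0 0 0 0 0 0;-1 0 0 0 0 0 0;-1 0 0 0 0 0 0;-1 0 0 0 0 0 0'
python3 d.py .556 .2511 .37;python3 - <<'E'
from h import *
from plant import snapshot
o=[]
for n,(x,y) in(("scene",(310,40)),("top",(170,130))):
    p,d=snapshot(n);np.savez(n+"4.npz",p=p,d=d);o.append(cv2.resize(p[y:y+200,x:x+140,::-1],(400,570),interpolation=2))
cv2.imwrite("pics/g6.png",np.hstack(o))
E
python3 nuts.py 4
```

```text
clock: 25.42
tool_pos: [0.5558, 0.2505, 0.3759]
eef_rot: [0.156, 0.956, 0.14, 0.206]
contact_force: [-0.4, -0.0, -4.6]
opening: 0.172
finger_force: 60.0
tool shift [ 0.0022 -0.0013  0.0054]
axes x,y,z [[-0.8660395457893468, 0.3563319220118898, -0.3507179300866923], [0.24051505316722888, 0.9118912381767779, 0.33257612502461426], [0.43832409736283784, 0.20367113465519676, -0.8754370648877725]]
[-0.0674  0.4047 -0.6546  1.909   0.7382  0.5032  0.0419] 25.4167 [-0.3939 -0.0494 -4.6465]
clock: 26.58
tool_pos: [0.5563, 0.251, 0.3768]
eef_rot: [0.153, 0.938, 0.177, 0.256]
contact_force: [0.5, -0.2, -4.1]
opening: 0.171
finger_force: 60.0
tool shift [ 0.0032 -0.0028  0.0054]
axes x,y,z [[-0.8217620195191725, 0.3772252539331626, -0.4270928365950808], [0.19591933737177997, 0.8908537600345828, 0.4098721647978172], [0.5350913908105549, 0.25314163234700726, -0.8059755067327535]]
[-0.2088  0.3528 -0.4367  2.0337  1.0046  0.2667 -0.2397] 26.5833 [ 0.5231 -0.1847 -4.1373]
nominal up [-0.535 -0.253  0.806] corner [0.531 0.253 0.251] tilt 36.29839589486105
scene nuts 69 [-0.065 -0.052  0.016] [-0.042 -0.032  0.022] [ 0.075 -0.018  0.041]
scene bar 65 [-0.077 -0.006  0.11 ] [0.087 0.007 0.112] slope dz/dx [-0.01   0.112]
top bar 437 [-0.084 -0.007  0.09 ] [0.09  0.009 0.114] slope dz/dx [0.001 0.108]
top floor z=ax+by+c 1402 [-0.008 -0.007  0.004]
```

View pics/g6.png

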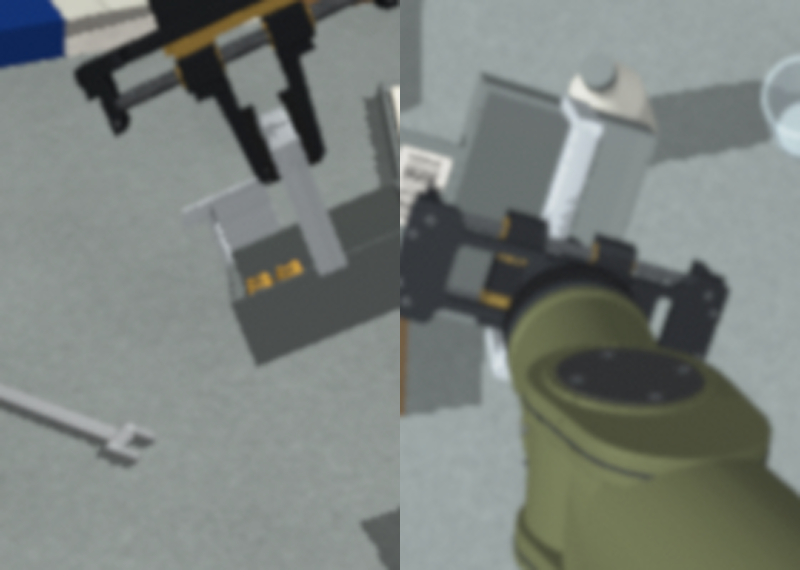

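At 36° the nuts stay in the corner and the floor elsewhere is empty. The tray is still, with about 25 cm clear under the corner and the full weight in hand. Handing in.

```bash
python3 -c "
from plant import r
print(r.finish_job())"
```

```text
the job is handed in; nothing more can be done
None
```

I handed the job in at about 27 s of the 67 s. The scanner was held about 6 cm over the label for over 3 s and stood back upright in its dock. The tray is held still, tilted 36° towards its guarded corner, about 25 cm clear of the bench. The nuts are bunched in that corner and none was seen spilled, though in the blurred, partly hidden view I could not count all five one by one.

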